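Put the tape roll away in the bench cupboard

TASK

Pull the low cupboard's door open by its handle and swing it wide open, then slide the thick roll of tape along the table, without lifting or tipping it, right inside the cupboard, and shut the door fully behind it. Leave the thin roll of tape, the mug and the ink roller undisturbed.

Things in the scene. Friction and masses are not known exactly. Their poses are not given: they have to be found in the camera images.
- cupboard: low plywood cupboard fixed to the table, 190 mm wide, 150 mm deep, 66 mm high. Origin: middle of the doorway in the plane of its front edges, at table height; its x axis points into the cupboard, y to the hinge side (left as seen by someone facing the door), z up. The doorway and the space inside are 170 mm wide and 58 mm high; inside it is 140 mm deep. The roof is 8 mm thick and begins at the front plane. It has no floor: things slide in on the table top.
- door (a joint): angle of the door about its upright hinge on the cupboard's left (+y) front corner; 0 shut, about 1.57 square to the front, stop at 1.95. Opens towards the robot; stays where it is left (hinge friction 0.08 N m); no catch.
- door_hinge (a point): point on the hinge axis, at [0, 95 mm, 33 mm] in the cupboard's frame. Turns with the door: its y axis points from the free edge to the hinge, so the door runs 190 mm along its -y; its x axis is square to the door, -x pointing out of the outer face (the side with the handle). The door is 14 mm thick, its inner face in the plane x = 0 of this frame, the outer face at x = -14 mm; it reaches from 2.5 to 66 mm above the table.
- handle (a point): straight steel bar handle on the door's outer face, level, along the door. Origin: middle of the bar, 44 mm above the table, 125 mm from the hinge along the door and 59 mm out from the door's inner face; axes as the door's (y along the bar). Bar 10 mm thick, 100 mm between the centres of its two posts; clear gap between bar and door 40 mm deep and 90 mm long, open at the top.
- thick_roll: thick roll of grey duct tape lying flat, about 96 mm across, 48 mm high, 0.18 to 0.35 kg; origin at the centre of its underside, z up. Treat it as a solid disc: fingers do not enter its middle.
- thin_roll: thin roll of pale masking tape lying flat, about 103 mm across, 25 mm high; origin at the centre of its underside. To be left alone.
- mug: white mug with handle, 92 x 127 x 95 mm high; origin at the centre of its underside. To be left alone.
- brayer: ink roller (brayer) with red handle, 152 x 85 x 31 mm; origin at the centre of its underside. To be left alone.
Not all that is in view belongs to the job. Several things have the shape of the thick_roll; the one meant has the colours described above.

How it is judged:
By the outcome, as a careful person would: the job done as asked, in the order asked, and still so for the second after the job is handed in, with the robot touching nothing.
It also fails if it takes over 72 s, if anything falls off the work surface, if the arm or the gripper's body presses on something with over 40 N, if the wrist force passes 120 N, or if a joint passes its speed limit or range.

ROBOT

A 6-joint arm with a two-finger parallel gripper is mounted at the origin on the work surface; the furniture and walls round the work are solid. World frame = base frame: x ahead of the robot, y to its left, z up, the work surface at z = 0. Lengths are in m, angles in rad, forces in N, time in s.
With the tool pointing down it reaches from about 0.225 to 0.875 m from the base axis. Payload 3.4 kg.
Tool frame: the origin (TCP) lies midway between the tips of the shut fingers; the grasp point (between the pads) lies 19 mm behind it (env.pinch_z is the distance from the TCP to the grasp point, in m); z points along the fingers, y is the direction in which the jaws open and shut (so a half turn about z gives the same grasp; the last joint's range is limited). The gripper opens to 85 mm and grips with 20 to 120 N. Pads are 22 mm wide; open, the fingers measure 114 mm over their backs; the gripper's body (76 mm by 85 mm) begins 54 mm behind the grasp point. The pads swing forward as they close: fully open they stand 13 mm farther back than shut.
Start: joints at [1.113, 0.276, 1.505, -0, 1.361, -0.121], TCP at [0.19, 0.543, 0.231] pointing down, gripper open.
Joint ranges: [-2.89, 2.89], [-0.75, 2.08], [0.22, 2.7], [-1.18, 4.32], [0.11, 2.71], [-2.7, 2.7]. Speed limits (rad/s): [2.57, 2.57, 3.14, 3.14, 3.14, 3.14].

INTERFACE

Orientations are given as a rotation vector (axis times angle).
In Python, from bench import readout, imaging, env gives the robot as it stands.
- The arm moves only by the tool jog_arm, never from a script. Its argument "steps" is a list of rows, each a list of 3 entries, a list of its own where there are three numbers: the finger opening in mm, from 0 to 85.4, then the shift along the tool's x, y, z in mm, then the turn about the tool's z in degrees. A call has 1 to 12 rows; each row is the pose to reach, as a shift and turn from the pose commanded when the call began, along the tool's axes at that moment; what a row does not reach only later rows make up. A row lasts 1/10 s, in which the tool goes at most 50 mm and 8.59 degrees, less where a joint would pass 70% of its speed; a pose out of reach is approached as far as the arm can. A call with a gripper value outside its range is refused whole. The fingers move at their own pace and stop on an object; "force" is the grip in N (left out, the last holds). Time passes only in rows, so rows that repeat a pose let the fingers close. It gives the time, the measured TCP pose, the force and the opening at its end, in the units of the state.
- readout.observe(): the state, without advancing time (a new reading comes with each control period).
- imaging.snapshot(name): name is "scene" or "top" or "wrist"; returns (picture, depth): 384x512x3 uint8, red, green, blue; 384x512 float32, m along the optical axis (not along the pixel's ray), 0 where there is no reading.
- imaging.get_calibration(name): a dict with "mtx" (3x3 intrinsics, pixels), "k1" (the pictures are not rectified: a ray, as slopes to the right and down, at radius r is drawn at 1 + k1 r^2 times it, then the intrinsics apply), "pose" (4x4, takes a point from camera to world coordinates); the wrist camera has in their place "T_tool_cam" (4x4, takes a point from camera to tool coordinates, whose origin is the TCP and whose axes are the flange's). Camera axes: x right, y up, looking along -z (the intrinsics and any distortion apply to the point x, -y, -z); pixel columns grow to the right and rows downward; lengths in m; the calibration is good to about 2 mm. A picture is of the moment at which its call begins: read the wrist's pose just before it. get_calibration takes no time and is no camera call.
- env.close_job(): hands the job in, once; it reports no verdict.
Trained networks look in the newest picture that a camera, given by its name, has taken for a name from the list of things; names that differ only in an ending like _2 or _b are one class to them, and where a whole thing is asked for, a point or a joint stands for the part that bears it (a point fixed in the world has none). Each returns a list of dicts, best first, with "conf" (0 to 1); they miss things now and then, are a little off and sometimes report something else, mostly with a low value. They report only what shows in the picture. A call takes as long as a camera call. They do not tell look-alikes from the thing itself.
- imaging.look_for(thing, camera): "at" ([x, y, z] in m, in world coordinates, good to about 4 mm: the middle of the surface that is visible of it).
- imaging.outline_of(thing, camera): "region" (384x512 bool, what is visible of it).
The state is a dict: "time_s": time; "joints": joint angles; "qd": joint speeds; "joint_efforts": joint torques, N m; "tool_pos": TCP position; "tool_rot": TCP orientation; "wrist_force": force on the tool from outside, world axes, zero at the start; "torque": the same for the moment, N m; "grip_width": finger opening in m.
Only numpy, scipy, OpenCV 4.12 (cv2) and the standard library are available. Lean on these libraries where they do the work, as an engineer would, in place of code of your own. Each camera call takes 0.05 s, during which the arm holds its last target.

## Working session

There is one attempt and no reset: what is moved stays moved. The work goes in short steps, Python scripts to look and compute and a tool call to move; the robot and the scene stay as the last step left them, time stands still between calls to the robot, and variables do not carry over. Pictures are saved under pics/ and viewed, and the job is handed in when it is done.

Besides the shell and the picture viewer there is one more tool, called after "Emit:" as name([rows], argument=value, ...), one row to a line, values as JSON. jog_arm: Moves the arm, as the interface text tells. Its arguments: {"type":"object","properties":{"steps":{"type":"array"},"force":{"type":"number"}},"required":["steps"]}

```bash
mkdir -p pics; ls
python3 - <<'E'
from bench import readout, imaging, env
import cv2
print(readout.observe())
for n in ("scene","top"):
    p,d=imaging.snapshot(n); cv2.imwrite(f"pics/{n}0.png",p[:,:,::-1])
    c=imaging.get_calibration(n); print(n,c)
print(imaging.get_calibration("wrist"),env.pinch_z)
E
```

```text
pics
{'time_s': 0.0, 'joints': array([ 1.11299533e+00,  2.76585214e-01,  1.50614375e+00, -1.57696004e-05,
        1.36070893e+00, -1.21001333e-01]), 'qd': array([-0.00122579,  0.0022511 , -0.00168774,  0.00041543,  0.00098589,
        0.00099143]), 'joint_efforts': array([ 1.15324434e-03, -4.16780233e+01, -2.45801139e+01, -9.56216695e-05,
        1.11334742e-02, -6.71295979e-07]), 'tool_pos': array([0.18979045, 0.54220393, 0.23044107]), 'tool_rot': array([-5.26455635e-01, -3.09664747e+00,  2.78442333e-03]), 'wrist_force': array([0.28890513, 0.83254923, 0.29873255]), 'torque': array([-0.04590893,  0.02250778,  0.04678824]), 'grip_width': 0.08538478555472485}
scene {'mtx': array([[410.13774704,   0.        , 258.37177846],
       [  0.        , 410.13774704, 194.64682841],
       [  0.        ,   0.        ,   1.        ]]), 'k1': -0.13608445524361967, 'pose': array([[ 0.61054015,  0.32853122, -0.72063025, -0.42477533],
       [-0.7917395 ,  0.23051737, -0.56569454, -0.73900471],
       [-0.01973053,  0.91593066,  0.40085125,  0.60495573],
       [ 0.        ,  0.        ,  0.        ,
[... 415 characters left out ...]
9.71080164e-02,  9.95270584e-01,
         1.25609800e+00],
       [ 0.00000000e+00,  0.00000000e+00,  0.00000000e+00,
         1.00000000e+00]])}
{'mtx': array([[279.89997978,   0.        , 257.34064877],
       [  0.        , 279.89997978, 181.65135728],
       [  0.        ,   0.        ,   1.        ]]), 'k1': -0.045112244514818746, 'T_tool_cam': array([[ 1.47881772e-03,  9.47074933e-01,  3.21009165e-01,
         8.26055695e-02],
       [ 9.99998841e-01, -1.28438419e-03, -8.17446886e-04,
         2.01437919e-04],
       [-3.61884359e-04,  3.21010002e-01, -9.47075735e-01,
        -1.42948431e-01],
       [ 0.00000000e+00,  0.00000000e+00,  0.00000000e+00,
         1.00000000e+00]])} 0.0187
```

View pics/scene0.png

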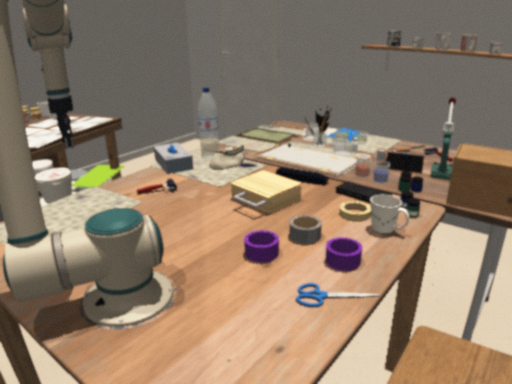

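View pics/top0.png

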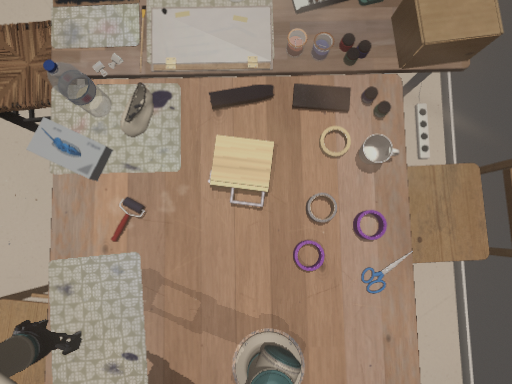

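The thick-roll candidates in the top view are a grey ring at (321,208) and purple rings at (309,256) and (370,225). The pale thin roll is at (335,142). The description says grey, so I choose (321,208). The cupboard roof is at about (242,163), with its handle facing the robot at (247,197).

```bash
cat > h.py <<'E'
import numpy as np, cv2
from bench import readout, imaging, env
from scipy.spatial.transform import Rotation as R
def campose(n,c,obs=None):
    if n!="wrist": return c["pose"]
    T=np.eye(4); T[:3,:3]=R.from_rotvec(obs["tool_rot"]).as_matrix(); T[:3,3]=obs["tool_pos"]
    return T@c["T_tool_cam"]
def cloud(n):
    obs=readout.observe(); p,d=imaging.snapshot(n); c=imaging.get_calibration(n)
    h,w=d.shape; v,u=np.mgrid[:h,:w].astype(np.float64)
    m=c["mtx"]; D=np.array([c["k1"],0,0,0,0.])
    pts=cv2.undistortPoints(np.stack([u.ravel(),v.ravel()],1)[:,None],m,D)[:,0]
    x=pts[:,0].reshape(h,w)*d; y=pts[:,1].reshape(h,w)*d
    P=np.stack([x,-y,-d,np.ones_like(d)],-1)@campose(n,c,obs).T
    return p,d,P[...,:3],obs
def proj(n,X,obs=None):
    c=imaging.get_calibration(n); T=np.linalg.inv(campose(n,c,obs))
    X=np.atleast_2d(X); q=(np.c_[X,np.ones(len(X))]@T.T)[:,:3]
    s=np.stack([q[:,0]/-q[:,2],-q[:,1]/-q[:,2]],1); r2=(s**2).sum(1,keepdims=True)
    s=s*(1+c["k1"]*r2); m=c["mtx"]
    return np.stack([s[:,0]*m[0,0]+m[0,2],s[:,1]*m[1,1]+m[1,2]],1)
def circ(xy):
    A=np.c_[2*xy,np.ones(len(xy))]; s=np.linalg.lstsq(A,(xy**2).sum(1),rcond=None)[0]
    return s[:2],np.sqrt(s[2]+s[0]**2+s[1]**2)
E
python3 - <<'E'
from h import *
p,d,P,o=cloud("top")
cv2.imwrite("pics/crop0.png",cv2.resize(p[120:290,190:420,::-1],None,fx=3,fy=3,interpolation=cv2.INTER_CUBIC))
Z=P[...,2]
# table check
print("table z",Z[280:300,180:230].mean(), P[208,321],P[163,242])
mask=np.zeros_like(Z,bool); mask[125:200,200:285]=1
m=mask&(Z>0.058)&(Z<0.075)
n,l,s,_=cv2.connectedComponentsWithStats(m.astype(np.uint8)); k=1+np.argmax(s[1:,4]); m=l==k
xy=P[m][:,:2]; print("roof z",np.median(P[m][:,2]),m.sum())
r=cv2.minAreaRect((xy*1000).astype(np.float32)); print(r, cv2.boxPoints(r))
for nm,(u0,u1,v0,v1),zl,zh in (("thick",(303,340,190,226),.038,.058),("thin",(315,357,122,162),.015,.035),("p1",(290,328,237,275),.038,.058),("p2",(350,390,206,244),.038,.058)):
    mm=np.zeros_like(Z,bool); mm[v0:v1,u0:u1]=1; mm&=(Z>zl)&(Z<zh)
    q=(P[mm][:,:2]*1000).astype(np.float32); (cx,cy),rad=cv2.minEnclosingCircle(q); print(nm,cx,cy,rad,q.mean(0),np.median(P[mm][:,2]),mm.sum(), p[mm].mean(0))
for t in ("cupboard","handle","thick_roll","thin_roll","mug","brayer"):
    try: print(t,[(np.round(x["at"],3),round(x["conf"],2)) for x in imaging.look_for(t,"top")])
    except Exception as e: print(t,e)
E
```

```text
table z 0.00649647893663987 [ 0.50051429 -0.18876425  0.00322192] [0.64694069 0.07148455 0.06537759]
roof z 0.06595976830099448 2969
((647.943603515625, 73.02394104003906), (191.3200225830078, 164.59976196289062), 81.68728637695312) [[552.6782    -9.732475]
 [715.5487   -33.52961 ]
 [743.209    155.78036 ]
 [580.3385   179.57748 ]]
thick 500.626220703125 -183.89637756347656 47.908302307128906 [ 500.52386 -183.86345] 0.04719336851048839 273 [142.54578755 130.57142857 121.61904762]
thin 723.0302734375 -239.7425994873047 51.84571838378906 [ 722.1617 -239.9442] 0.023532044373614003 373 [175.25469169 156.01876676 124.05898123]
p1 347.2112121582031 -137.8143310546875 48.561824798583984 [ 347.338   -137.02826] 0.04757928158778668 285 [134.38245614  84.78596491 142.45964912]
p2 441.6929016113281 -338.1610412597656 48.6740608215332 [ 442.52942 -338.469  ] 0.046806513924771975 305 [122.74098361  76.93442623 130.61967213]
cupboard [(array([0.641, 0.074, 0.065]), 0.57)]
handle [(array([0.566, 0.078, 0.058]), 0.89)]
thick_roll [(array([ 0.5  , -0.19 ,  0.046]), 0.95), (array([ 0.442, -0.342,  0.053]), 0.83), (array([ 0.347, -0.145,  0.045]), 0.66)]
thin_roll [(array([ 0.721, -0.238,  0.024]), 0.75)]
mug [(array([ 0.685, -0.375,  0.049]), 0.76)]
brayer [(array([0.5  , 0.453, 0.023]), 0.84)]
```

View pics/crop0.png

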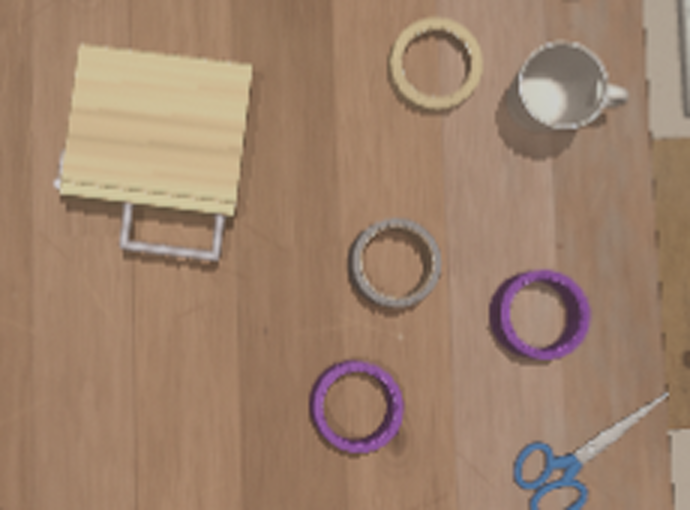

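The crop confirms the grey ring at top pixel (321,208), world (0.501,-0.184). Its height is 47 mm and its radius 48 mm, which matches the description, and the other two are purple. The roof rectangle is 191 x 164.6 mm (150 + 14), which also fits. Next I'll plan the approach to the handle.

```bash
cat >> h.py <<'E'
EX=np.array([.9895,-.1446]); EX=EX/np.linalg.norm(EX); EY=np.array([-EX[1],EX[0]]); O=np.array([.5807,.0829])
CY=np.arctan2(EX[1],EX[0])
def c2w(x,y): return O+x*EX+y*EY
def w2c(p): q=np.array(p)[:2]-O; return q@EX,q@EY
def pose():
    o=readout.observe(); M=R.from_rotvec(o["tool_rot"]).as_matrix(); return o,o["tool_pos"],M
def shifts(T,p=None,M=None):
    """T: list of (x,y,z,yaw_of_tool_y) world -> mm, deg, from measured pose"""
    o,p0,M0=pose(); p=p0 if p is None else p; M=M0 if M is None else M
    y0=np.arctan2(M[1,1],M[0,1])
    for t in T:
        s=M.T@(np.array(t[:3])-p)*1000; a=np.degrees((t[3]-y0+np.pi)%(2*np.pi)-np.pi)
        print(np.round(s,1),"turn",round(-a,1))
def stat():
    o,p,M=pose(); print("t",round(o["time_s"],2),"tcp",np.round(p,4),"cup",np.round(w2c(p),4),"yaw",round(np.degrees(np.arctan2(M[1,1],M[0,1])),1),"F",np.round(o["wrist_force"],1),"w",round(o["grip_width"]*1000,1),"j",np.round(o["joints"],2))
E
python3 - <<'E'
from h import *
stat()
h=c2w(-.059,-.030); print(h, np.degrees(CY))
shifts([(h[0],h[1],.20,CY)])
E
```

```text
t 0.45 tcp [0.19   0.5427 0.2312] cup [-0.4531  0.3984] yaw 70.7 F [0.8 0.7 0.4] w 85.5 j [ 1.11  0.28  1.51  0.    1.36 -0.12]
[0.51798211 0.06174661] -8.31403550841185
[-468.5 -345.5   31.3] turn 79.0
```

Emit:
jog_arm([
  [40, [-39, -29, 3], 6.6],
  [40, [-78, -58, 5], 13.2],
  [40, [-117, -86, 8], 19.8],
  [40, [-156, -115, 10], 26.4],
  [40, [-195, -144, 13], 33],
  [40, [-234, -173, 15], 39.5],
  [40, [-273, -202, 18], 46],
  [40, [-312, -231, 21], 52.7],
  [40, [-351, -260, 23], 59.3],
  [40, [-390, -288, 26], 66],
  [40, [-430, -317, 28], 72.5],
  [40, [-468, -345, 31], 79],
])

```text
time_s: 1.65
tool_pos: [0.5189, 0.0605, 0.2005]
tool_rot: [2.381, 2.048, 0.002]
wrist_force: [0.4, 0.9, 0.2]
grip_width: 0.0398
```

Emit:
jog_arm([
  [40, [0, 0, 0], 0],
  [40, [0, 0, 0], 0],
  [40, [0, 0, 0], 0],
])

```text
time_s: 1.95
tool_pos: [0.5169, 0.0632, 0.2002]
tool_rot: [-2.374, -2.055, 0.0]
wrist_force: [-0.9, -0.1, 0.1]
grip_width: 0.0398
```

Run:
```python
from h import *
stat()
p,d,P,o=cloud("wrist")
hw=np.r_[c2w(-.059,-.03),.049]
q=[hw]+[np.r_[c2w(-.059,-.03+s),.049] for s in(-.05,.05)]+[np.r_[c2w(-.014,y),.066] for y in(-.095,.095)]+[np.r_[c2w(.0,y),.066] for y in(-.095,.095)]
im=p[:,:,::-1].copy()
for u,v in proj("wrist",np.array(q),o): cv2.drawMarker(im,(int(round(u)),int(round(v))),(0,0,255),0,8)
cv2.imwrite("pics/w1.png",im)
C=np.stack(np.broadcast_arrays((P[...,:2]-O)@EX,(P[...,:2]-O)@EY,P[...,2]),-1)
b=(abs(C[...,2]-.047)<.008)&(C[...,0]<-.035)&(C[...,0]>-.09)&(abs(C[...,1]+.03)<.035)&(d>0)
print(b.sum(),np.median(C[b],0),np.percentile(C[b],[5,95],axis=0))
```

```text
t 1.95 tcp [0.5169 0.0632 0.2002] cup [-0.0603 -0.0287] yaw -8.2 F [-0.9 -0.1  0.1] w 39.8 j [-0.01  0.22  1.67  0.    1.26  0.13]
541 [-0.05624631 -0.02796289  0.04846591] [[-0.06056717 -0.06062501  0.04553748]
 [-0.05187629  0.00196804  0.04989401]]
```

View pics/w1.png

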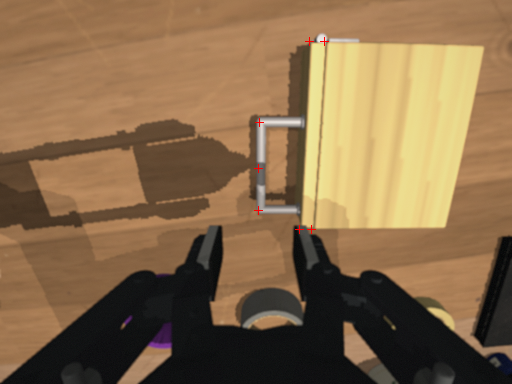

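The projected handle and roof corners land on the image, with the bar at (260,168) and a roughly 2 mm offset. I'll descend with the fingers straddling the bar.

Emit:
jog_arm([
  [32, [0, 3, 40], 0],
  [30, [0, 3, 80], 0],
  [30, [0, 3, 110], 0],
  [30, [0, 3, 135], 0],
  [30, [0, 3, 155], 0],
  [30, [0, 3, 173], 0],
  [20, [0, 3, 173], 0],
  [20, [0, 3, 173], 0],
])

```text
time_s: 2.8
tool_pos: [0.5204, 0.0631, 0.0278]
tool_rot: [-2.374, -2.057, -0.0]
wrist_force: [0.6, -0.7, 1.0]
grip_width: 0.0203
```

Run:
```python
from h import *
stat()
o,p,M=pose()
H=c2w(.001,.095); r0=p[:2]-H
print("arc")
T=[]
for th in np.arange(5,106,5):
    a=-np.radians(th); c,s=np.cos(a),np.sin(a)
    q=H+np.array([[c,-s],[s,c]])@r0; T.append((q[0],q[1],p[2],CY+a))
shifts(T)
```

```text
t 2.8 tcp [0.5204 0.0631 0.0278] cup [-0.0568 -0.0283] yaw -8.2 F [ 0.6 -0.7  1. ] w 20.3 j [-0.01  0.4   1.9   0.    0.84  0.13]
arc
[  5.5 -10.5   0. ] turn 5.1
[ 12.  -20.5   0. ] turn 10.1
[ 19.2 -29.9   0. ] turn 15.1
[ 27.3 -38.6   0. ] turn 20.1
[ 36.1 -46.6   0. ] turn 25.1
[ 45.5 -53.8   0. ] turn 30.1
[ 55.6 -60.1   0. ] turn 35.1
[ 66.1 -65.6   0. ] turn 40.1
[ 77.1 -70.1   0. ] turn 45.1
[ 88.5 -73.6   0. ] turn 50.1
[100.1 -76.1   0. ] turn 55.1
[111.9 -77.6   0. ] turn 60.1
[123.7 -78.1   0. ] turn 65.1
[135.6 -77.5   0. ] turn 70.1
[147.4 -75.9   0. ] turn 75.1
[159.  -73.3   0. ] turn 80.1
[170.3 -69.7   0. ] turn 85.1
[181.2 -65.1   0. ] turn 90.1
[191.8 -59.6   0. ] turn 95.1
[201.7 -53.1   0. ] turn 100.1
[211.1 -45.9   0. ] turn 105.1
```

Emit:
jog_arm([
  [20, [2, -4, 0], 2],
  [20, [5.5, -10.5, 0], 5],
  [20, [12, -20.5, 0], 10],
  [20, [19, -30, 0], 15],
  [20, [27, -38.5, 0], 20],
  [20, [36, -46.5, 0], 25],
  [20, [45.5, -54, 0], 30],
  [20, [55.5, -60, 0], 35],
  [20, [66, -65.5, 0], 40],
  [20, [77, -70, 0], 45],
  [20, [82.5, -72, 0], 47.5],
  [20, [82.5, -72, 0], 47.5],
])

```text
time_s: 4.0
tool_pos: [0.4621, 0.1553, 0.0289]
tool_rot: [3.002, 0.927, 0.005]
wrist_force: [-0.6, -0.1, -0.2]
grip_width: 0.0199
```

Run:
```python
from h import *
stat()
o,p,M=pose()
p0=np.array([.5204,.0631]); H=c2w(.001,.095); r0=p0-H
T=[]
for th in np.arange(50,108,5):
    a=-np.radians(th); c,s=np.cos(a),np.sin(a)
    q=H+np.array([[c,-s],[s,c]])@r0; T.append((q[0],q[1],.0278,CY+a))
shifts(T); print(T[-1])
for n in("scene","top"):
    im=imaging.snapshot(n)[0]; cv2.imwrite(f"pics/{n}1.png",im[:,:,::-1])
```

```text
t 4.0 tcp [0.4621 0.1553 0.0289] cup [-0.1278  0.0544] yaw -55.7 F [-0.6 -0.1 -0.2] w 19.9 j [0.18 0.35 1.98 0.   0.81 1.15]
[ 1.7 -6.   1.1] turn 2.6
[  7.7 -16.3   1.1] turn 7.6
[ 14.6 -26.    1.1] turn 12.6
[ 22.2 -35.    1.1] turn 17.6
[ 30.7 -43.4   1.1] turn 22.6
[ 39.8 -51.    1.1] turn 27.6
[ 49.6 -57.8   1.2] turn 32.6
[ 59.9 -63.6   1.2] turn 37.6
[ 70.7 -68.6   1.2] turn 42.6
[ 81.9 -72.6   1.2] turn 47.6
[ 93.4 -75.7   1.3] turn 52.6
[105.1 -77.7   1.3] turn 57.6
(np.float64(0.5050603860472018), np.float64(0.27864347847352045), 0.0278, np.float64(-1.9777030083435536))
```

View pics/top1.png

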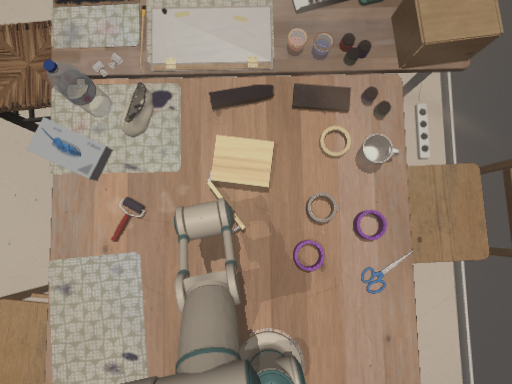

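The top view shows the door at about 45°, running from (210,180) to (243,230) and following the gripper. I'll continue to about 103°.

Emit:
jog_arm([
  [20, [2, -6, 1], 2.5],
  [20, [7.5, -16, 1], 7.5],
  [20, [14.5, -26, 1], 12.5],
  [20, [22, -35, 1], 17.5],
  [20, [30.5, -43.5, 1], 22.5],
  [20, [40, -51, 1], 27.5],
  [20, [49.5, -58, 1], 32.5],
  [20, [60, -63.5, 1], 37.5],
  [20, [70.5, -68.5, 1], 42.5],
  [20, [82, -72.5, 1], 47.5],
  [20, [93.5, -75.5, 1], 52.5],
  [20, [105, -77.5, 1], 57.5],
])

```text
time_s: 5.3
tool_pos: [0.5047, 0.277, 0.0266]
tool_rot: [3.076, -0.639, -0.001]
wrist_force: [-0.8, -1.2, -0.3]
grip_width: 0.0199
```

Emit:
jog_arm([
  [26, [0, 0, 0], 0],
  [26, [0, 0, 0], 0],
])

```text
time_s: 5.5
tool_pos: [0.5046, 0.2768, 0.0265]
tool_rot: [3.077, -0.631, -0.0]
wrist_force: [-0.5, -0.0, 0.0]
grip_width: 0.0258
```

Run:
```python
from h import *
stat()
for n in("scene","top"):
    im=imaging.snapshot(n)[0]; cv2.imwrite(f"pics/{n}2.png",im[:,:,::-1])
```

```text
t 5.5 tcp [0.5046 0.2768 0.0265] cup [-0.1034  0.1809] yaw -113.2 F [-0.5 -0.   0. ] w 25.8 j [ 0.38  0.46  1.78 -0.    0.9   2.36]
```

View pics/top2.png

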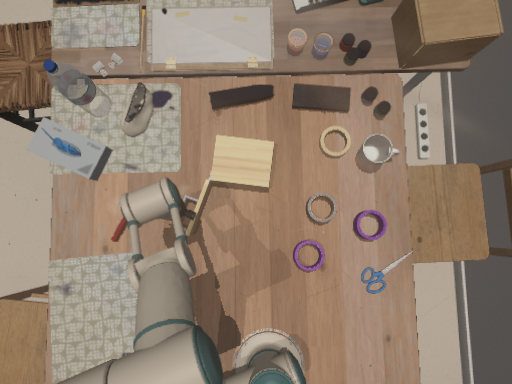

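View pics/scene2.png

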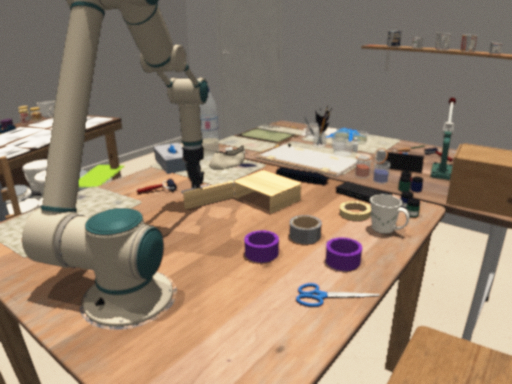

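The door is open to about 104°, with its free edge at top pixel (190,233). Nothing else has moved. I'll lift clear and go over to the far side of the grey roll.

Emit:
jog_arm([
  [26, [0, 0, -30], 0],
  [26, [0, 0, -70], 0],
  [26, [0, 0, -110], 0],
  [26, [0, 0, -150], 0],
  [26, [0, 0, -170], 0],
  [26, [0, 0, -170], 0],
])

```text
time_s: 6.2
tool_pos: [0.5062, 0.2775, 0.2001]
tool_rot: [-3.073, 0.632, -0.01]
wrist_force: [0.2, -0.9, -0.2]
grip_width: 0.026
```

Run:
```python
from h import *
stat()
p,d,P,o=cloud("top"); Z=P[...,2]
im=cv2.resize(p[130:260,170:300,::-1],None,fx=4,fy=4,interpolation=cv2.INTER_CUBIC); cv2.imwrite("pics/door.png",im)
mm=np.zeros_like(Z,bool); mm[190:226,303:340]=1; mm&=(Z>.038)&(Z<.058)
q=(P[mm][:,:2]*1000).astype(np.float32); c,rad=cv2.minEnclosingCircle(q); print(c,rad,w2c(np.array(c)/1000))
m=np.zeros_like(Z,bool); m[175:250,180:240]=1; m&=(Z>.055)&(Z<.075)
C=np.stack([(P[...,:2]-O)@EX,(P[...,:2]-O)@EY],-1)[m]; C=C[C[:,0]<-.01]
if len(C)>20:
    v=cv2.fitLine(C.astype(np.float32),cv2.DIST_HUBER,0,.01,.01).ravel(); print("door line",v,len(C),C.min(0),C.max(0),"angle",np.degrees(np.arctan2(abs(v[0]),-np.sign(v[0]*1)*-v[1])))
b=c2w(-.031,-.357); y=np.radians(-1.3)
shifts([(b[0],b[1],.2,y)])
```

```text
t 6.2 tcp [0.5062 0.2775 0.2001] cup [-0.1019  0.1818] yaw -113.3 F [ 0.2 -0.9 -0.2] w 26.0 j [ 0.38  0.29  1.56 -0.    1.28  2.36]
(500.96954345703125, -183.66961669921875) 47.866355895996094 (np.float64(-0.040346928609518426), np.float64(-0.27529698799568625))
door line [ 0.9750894  -0.22181243 -0.09655799  0.12208012] 262 [-0.18294258  0.09762107] [-0.010466    0.14780113] angle 102.8155
[208.5 501.3  -2.9] turn -112.0
```

View pics/door.png

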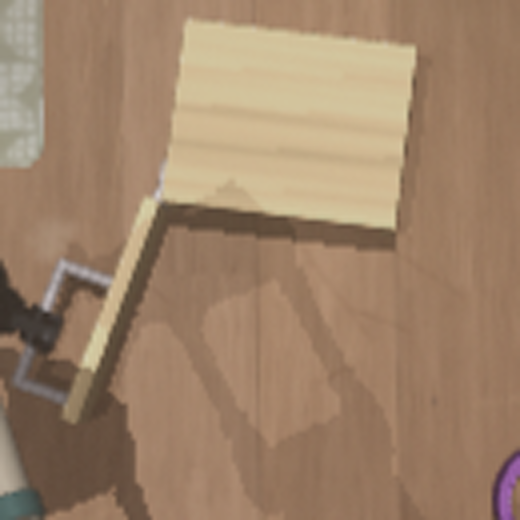

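The door is measured at 102.8° (1.79 rad). It is clear of the gripper and the doorway is free. Now I'll cross over to behind the roll.

Emit:
jog_arm([
  [30, [15, 36, 0], -8],
  [40, [30, 72, 0], -16],
  [40, [45, 107, 0], -24],
  [40, [60, 143, 0], -32],
  [40, [74, 179, 0], -40],
  [40, [89, 215, 0], -48],
  [40, [104, 250, 0], -56],
  [40, [119, 286, 0], -64],
  [40, [134, 322, 0], -72],
  [40, [149, 358, 0], -80],
  [40, [164, 394, 0], -88],
  [40, [179, 430, 0], -96],
])

```text
time_s: 7.45
tool_pos: [0.4972, -0.1896, 0.1941]
tool_rot: [-2.522, -1.867, 0.003]
wrist_force: [0.7, -0.3, 0.1]
grip_width: 0.0402
```

Emit:
jog_arm([
  [40, [0, 0, 0], 0],
  [40, [0, 0, 0], 0],
])

```text
time_s: 7.65
tool_pos: [0.4975, -0.1887, 0.1943]
tool_rot: [-2.53, -1.856, 0.002]
wrist_force: [-0.0, -0.2, 0.6]
grip_width: 0.0396
```

Run:
```python
from h import *
stat()
b=c2w(-.031,-.357); y=np.radians(-1.3)
shifts([(b[0],b[1],.2,y),(b[0],b[1],.012,y)])
```

```text
t 7.65 tcp [ 0.4975 -0.1887  0.1943] cup [-0.043  -0.2808] yaw -17.5 F [-0.  -0.2  0.6] w 39.6 j [-0.49  0.24  1.65  0.    1.25 -0.19]
[-73.4  24.   -5.9] turn -16.2
[-73.6  24.8 182.1] turn -16.2
```

Emit:
jog_arm([
  [40, [-35, 12, 0], -8],
  [40, [-73.5, 24.5, 0], -16],
  [40, [-73.5, 24.5, 45], -16],
  [40, [-73.5, 24.5, 90], -16],
  [40, [-73.5, 24.5, 130], -16],
  [40, [-73.5, 24.5, 160], -16],
  [40, [-73.5, 24.5, 175], -16],
  [40, [-73.5, 24.5, 182], -16],
  [40, [-73.5, 24.5, 182], -16],
  [40, [-73.5, 24.5, 182], -16],
])

```text
time_s: 8.65
tool_pos: [0.501, -0.2656, 0.0149]
tool_rot: [2.245, 2.196, 0.001]
wrist_force: [-0.5, -0.2, 0.4]
grip_width: 0.04
```

Run:
```python
from h import *
stat()
y=np.radians(-1.3)
u=np.array([-.122,.9925]); roll=np.array([-.041,-.2755])
b=c2w(*(roll-u*.055)); 
T=[(*b,.012,y)]
for dist in (.05,.1,.15,.2,.25,.278):
    e=c2w(*(roll+u*(dist-.055))); T.append((*e,.012,y))
shifts(T)
p,d,P,o=cloud("wrist"); cv2.imwrite("pics/w2.png",p[:,:,::-1])
```

```text
t 8.65 tcp [ 0.501  -0.2656  0.0149] cup [-0.0284 -0.3564] yaw -1.3 F [-0.5 -0.2  0.4] w 40.0 j [-0.61  0.47  1.82  0.    0.86 -0.59]
[26.8 -2.6  2.9] turn 0.0
[76.8 -2.6  2.9] turn 0.0
[126.8  -2.5   2.8] turn 0.0
[176.8  -2.5   2.8] turn 0.0
[226.8  -2.5   2.8] turn 0.0
[276.8  -2.4   2.8] turn 0.0
[304.8  -2.4   2.8] turn 0.0
```

View pics/w2.png

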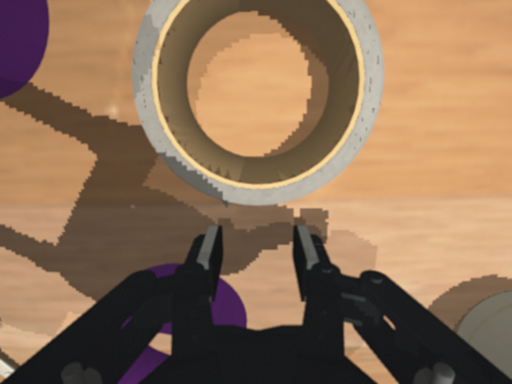

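The wrist view shows the grey roll centred at column 258 between the fingers, at columns 215 to 300. Pushing.

Emit:
jog_arm([
  [40, [12, 0, 2], 0],
  [40, [20, 0, 2], 0],
  [40, [26, 0, 2], 0],
  [40, [32, 0, 2], 0],
  [40, [42, 0, 2], 0],
  [40, [54, 0, 2], 0],
  [40, [67, 0, 2], 0],
  [40, [80, 0, 2], 0],
  [40, [93, 0, 2], 0],
  [40, [104, 0, 2], 0],
  [40, [112, 0, 2], 0],
  [40, [116, 0, 2], 0],
])

```text
time_s: 9.9
tool_pos: [0.503, -0.149, 0.0122]
tool_rot: [-2.245, -2.197, 0.0]
wrist_force: [-0.5, -1.4, 1.4]
grip_width: 0.0401
```

Run:
```python
from h import *
stat()
p,d,P,o=cloud("wrist"); cv2.imwrite("pics/w3.png",p[:,:,::-1])
im=imaging.snapshot("scene")[0]; cv2.imwrite("pics/s3.png",cv2.resize(im[150:300,190:420,::-1],None,fx=3,fy=3))
y=np.radians(-1.3);u=np.array([-.122,.9925]); roll=np.array([-.041,-.2755])
shifts([(*c2w(*(roll+u*(.278-.055))),.012,y)])
```

```text
t 9.9 tcp [ 0.503  -0.149   0.0122] cup [-0.0434 -0.2407] yaw -1.3 F [-0.5 -1.4  1.4] w 40.1 j [-0.42  0.42  1.91  0.    0.81 -0.4 ]
[188.3  -1.6   0.3] turn 0.0
```

View pics/w3.png

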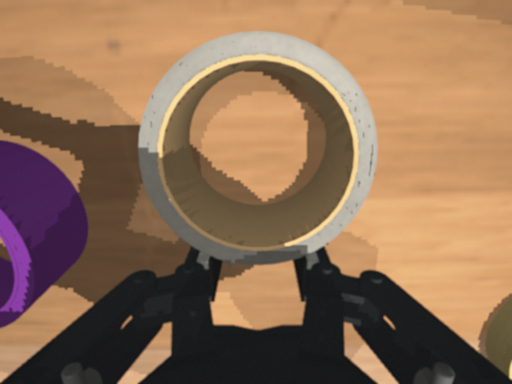

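View pics/s3.png

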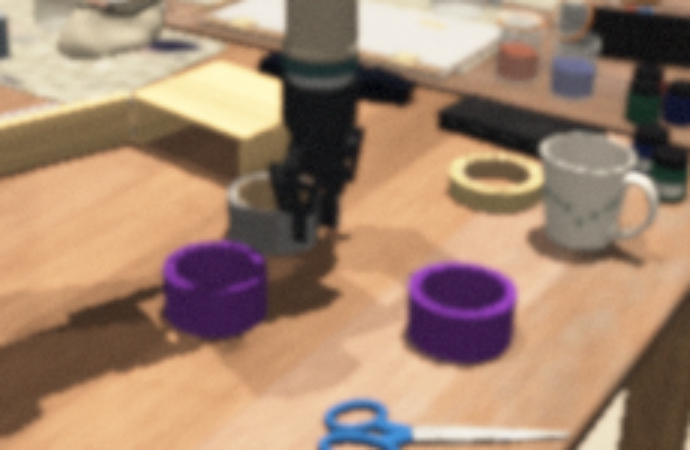

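The roll is nested between the fingers and upright. Continuing.

Emit:
jog_arm([
  [40, [6, 0, 0], 0],
  [40, [16, -1, 0], 0],
  [40, [30, -2, 0], 0],
  [40, [45, -3, 0], 0],
  [40, [60, -4, 0], 0],
  [40, [75, -4, 0], 0],
  [40, [90, -5, 0], 0],
  [40, [104, -5, 0], 0],
  [40, [116, -5, 0], 0],
  [40, [126, -5, 0], 0],
  [40, [132, -5, 0], 0],
  [40, [134, -5, 0], 0],
])

```text
time_s: 11.2
tool_pos: [0.5013, -0.0154, 0.0123]
tool_rot: [2.245, 2.197, 0.0]
wrist_force: [0.2, -0.9, -0.1]
grip_width: 0.0398
```

Run:
```python
from h import *
stat()
p,d,P,o=cloud("wrist"); cv2.imwrite("pics/w4.png",p[:,:,::-1])
Z=P[...,2]; m=(Z>.038)&(Z<.056)&(d>0); C=np.stack([(P[...,:2]-O)@EX,(P[...,:2]-O)@EY],-1)
m&=(C[...,0]<-.01)&(C[...,1]>-.2)&(C[...,1]<.08)
q=(C[m]*1000).astype(np.float32); print(cv2.minEnclosingCircle(q),m.sum())
```

```text
t 11.2 tcp [ 0.5013 -0.0154  0.0123] cup [-0.0644 -0.1087] yaw -1.3 F [ 0.2 -0.9 -0.1] w 39.8 j [-0.17  0.4   1.96 -0.    0.78 -0.15]
((-69.22088623046875, -65.76144409179688), 58.528995513916016) 21372
```

View pics/w4.png

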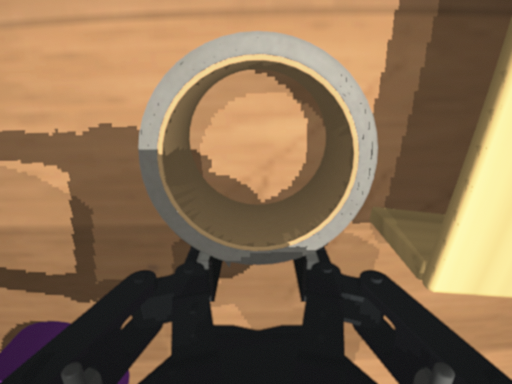

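Emit:
jog_arm([
  [40, [6, 0, 0], 0],
  [40, [16, 0, 0], 0],
  [40, [28, 0, 0], 0],
  [40, [39, 0, 0], 0],
  [40, [48, 0, 0], 0],
  [40, [53, 0, 0], 0],
  [40, [55, 0, 0], 0],
  [40, [55, 0, 0], 0],
  [40, [40, 0, 0], 0],
  [40, [20, 0, 0], 0],
  [40, [10, 0, 0], 0],
  [40, [10, 0, 0], 0],
])

```text
time_s: 12.45
tool_pos: [0.5015, -0.007, 0.0123]
tool_rot: [-2.249, -2.193, -0.0]
wrist_force: [-0.2, 0.0, -0.2]
grip_width: 0.04
```

Run:
```python
from h import *
stat()
p,d,P,o=cloud("wrist"); cv2.imwrite("pics/w5.png",p[:,:,::-1])
hsv=cv2.cvtColor(p,cv2.COLOR_RGB2HSV)
Z=P[...,2]; m=(Z>.043)&(Z<.053)&(d>0); C=np.stack([(P[...,:2]-O)@EX,(P[...,:2]-O)@EY],-1)
m&=(C[...,0]<-.01)&(C[...,1]>-.2)&(C[...,1]<.08)
n,l,s,_=cv2.connectedComponentsWithStats(m.astype(np.uint8)); k=1+np.argmax(s[1:,4])
q=(C[l==k]*1000).astype(np.float32); print(cv2.minEnclosingCircle(q),s[k])
```

```text
t 12.45 tcp [ 0.5015 -0.007   0.0123] cup [-0.0654 -0.1004] yaw -1.4 F [-0.2  0.  -0.2] w 40.0 j [-0.15  0.4   1.96  0.    0.78 -0.13]
((-77.7284927368164, -2.791839122772217), 48.36080551147461) [  120     0   272   169 12298]
```

View pics/w5.png

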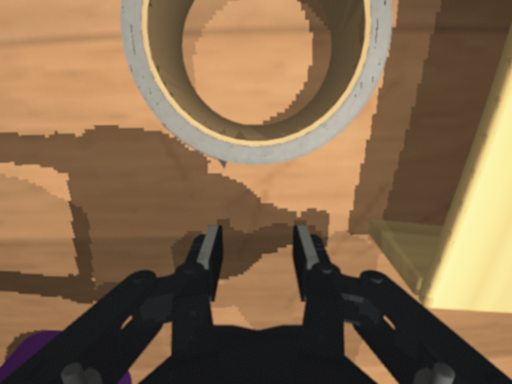

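Run:
```python
from h import *
y=CY-np.pi/2; b=c2w(-.16,-.003); shifts([(*b,.11,y),(*b,.012,y)])
```

```text
[107.5 -82.1 -97.7] turn 96.9
[107.4 -82.1   0.3] turn 96.9
```

Emit:
jog_arm([
  [40, [0, 0, -40], 0],
  [40, [0, -10, -80], 8],
  [40, [10, -25, -98], 16.5],
  [40, [22, -40, -98], 25],
  [40, [35, -55, -98], 33.5],
  [40, [50, -70, -98], 42],
  [40, [65, -82, -98], 50.5],
  [40, [80, -82, -98], 59],
  [40, [95, -82, -98], 67.5],
  [40, [107.5, -82, -98], 76],
  [40, [107.5, -82, -98], 84.5],
  [40, [107.5, -82, -98], 93],
])

```text
time_s: 13.7
tool_pos: [0.4214, 0.1045, 0.1103]
tool_rot: [-3.138, 0.125, 0.0]
wrist_force: [-0.4, 0.0, 1.1]
grip_width: 0.0401
```

Emit:
jog_arm([
  [40, [0, 0, 0], 4],
  [40, [0, 0, 0], 4],
])

```text
time_s: 13.9
tool_pos: [0.4215, 0.104, 0.1103]
tool_rot: [-3.133, 0.226, 0.001]
wrist_force: [0.8, -0.5, 0.4]
grip_width: 0.04
```

Run:
```python
from h import *
stat()
y=CY-np.pi/2; b=c2w(-.16,-.003); shifts([(*b,.11,y),(*b,.012,y)])
```

```text
t 13.9 tcp [0.4215 0.104  0.1103] cup [-0.1606 -0.0021] yaw -98.3 F [ 0.8 -0.5  0.4] w 40.0 j [0.08 0.18 1.98 0.   0.99 1.8 ]
[0.6 0.9 0.3] turn 0.1
[ 0.7  0.9 98.3] turn 0.1
```

Emit:
jog_arm([
  [40, [0.5, 1, 40], 0],
  [40, [0.5, 1, 70], 0],
  [40, [0.5, 1, 90], 0],
  [40, [0.5, 1, 98], 0],
  [40, [0.5, 1, 98], 0],
  [40, [12, 1, 98], 0],
  [40, [22, 1, 98], 0],
  [40, [30, 1, 98], 0],
  [40, [40, 1, 98], 0],
  [40, [52, 1, 98], 0],
  [40, [64, 1, 98], 0],
  [40, [72, 1, 98], 0],
])

```text
time_s: 15.1
tool_pos: [0.4948, 0.0917, 0.0124]
tool_rot: [-3.133, 0.228, -0.002]
wrist_force: [-1.5, 0.1, -0.2]
grip_width: 0.0397
```

Run:
```python
from h import *
stat()
p,d,P,o=cloud("wrist"); cv2.imwrite("pics/w6.png",p[:,:,::-1])
```

```text
t 15.1 tcp [0.4948 0.0917 0.0124] cup [-0.0863 -0.0037] yaw -98.3 F [-1.5  0.1 -0.2] w 39.7 j [ 0.04  0.4   1.96 -0.    0.78  1.76]
```

View pics/w6.png

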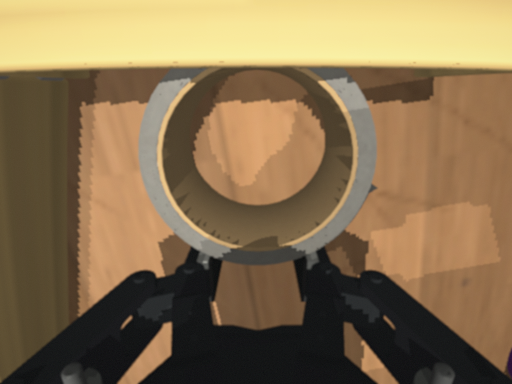

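The roll is nested at (258,155) and square to the doorway. The roof edge is at row 70 and the door is on the left. Pushing on in.

Emit:
jog_arm([
  [40, [6, 0, 0], 0],
  [40, [16, 0, 0], 0],
  [40, [28, 0, 0], 0],
  [40, [40, 0, 0], 0],
  [40, [50, 0, 0], 0],
  [40, [55, 0, 0], 0],
  [40, [55, 0, 0], 0],
  [40, [45, 0, 0], 0],
  [20, [35, 0, 0], 0],
  [8, [35, 0, 0], 0],
  [8, [35, 0, 0], 0],
  [8, [35, 0, 0], 0],
])

```text
time_s: 16.35
tool_pos: [0.5279, 0.087, 0.0126]
tool_rot: [-3.133, 0.227, -0.002]
wrist_force: [-0.9, -0.9, 0.3]
grip_width: 0.0085
```

Run:
```python
from h import *
stat()
p,d,P,o=cloud("wrist"); cv2.imwrite("pics/w7.png",p[:,:,::-1])
```

```text
t 16.35 tcp [0.5279 0.087  0.0126] cup [-0.0528 -0.0036] yaw -98.3 F [-0.9 -0.9  0.3] w 8.5 j [0.03 0.43 1.89 0.   0.82 1.75]
```

View pics/w7.png

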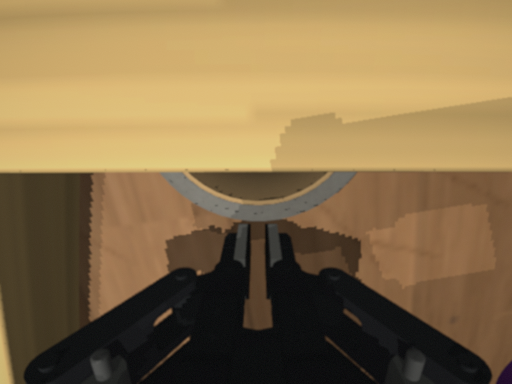

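Emit:
jog_arm([
  [8, [8, 0, 0], 0],
  [8, [14, 0, 0], 0],
  [8, [19, 0, 0], 0],
  [8, [26, 0, 0], 0],
  [8, [38.5, 0, 0], 0],
  [8, [38.5, 0, 0], 0],
  [8, [20, 0, 0], 0],
  [8, [0, 0, 0], 0],
  [8, [0, 0, 0], 0],
])

```text
time_s: 17.3
tool_pos: [0.5248, 0.0871, 0.0119]
tool_rot: [3.133, -0.227, -0.005]
wrist_force: [-0.3, -0.7, 0.8]
grip_width: 0.0076
```

Run:
```python
from h import *
stat()
p,d,P,o=cloud("wrist"); cv2.imwrite("pics/w8.png",p[:,:,::-1])
C=np.stack([(P[...,:2]-O)@EX,(P[...,:2]-O)@EY],-1); v=170
for r in range(150,215,6): print(r,np.round(C[r,258],3),round(float(P[r,258,2]),3),p[r,258])
im=imaging.snapshot("scene")[0]; cv2.imwrite("pics/s8.png",cv2.resize(im[140:260,150:330,::-1],None,fx=4,fy=4))
```

```text
t 17.3 tcp [0.5248 0.0871 0.0119] cup [-0.0559 -0.0039] yaw -98.3 F [-0.3 -0.7  0.8] w 7.6 j [0.03 0.43 1.89 0.   0.82 1.75]
150 [ 0.007 -0.004] 0.066 [223 199 127]
156 [ 0.005 -0.004] 0.066 [224 203 132]
162 [ 0.003 -0.004] 0.066 [208 173 111]
168 [-0.017 -0.004] 0.001 [173 127  88]
174 [-0.021 -0.004] 0.001 [147 109  74]
180 [-0.024 -0.004] 0.002 [148 110  75]
186 [-0.028 -0.004] 0.001 [149 111  75]
192 [-0.032 -0.004] 0.001 [150 111  75]
198 [-0.036 -0.004] 0.0 [149 110  75]
204 [-0.04  -0.004] 0.001 [147 110  75]
210 [-0.044 -0.004] 0.0 [148 110  76]
```

View pics/w8.png

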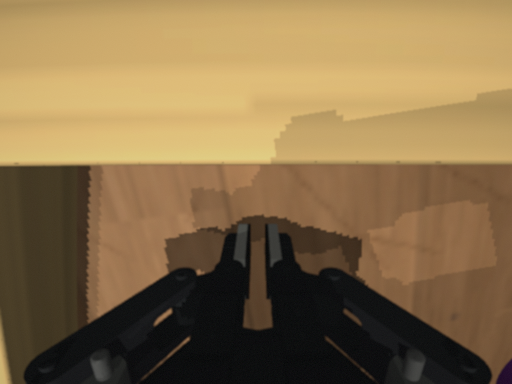

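View pics/s8.png

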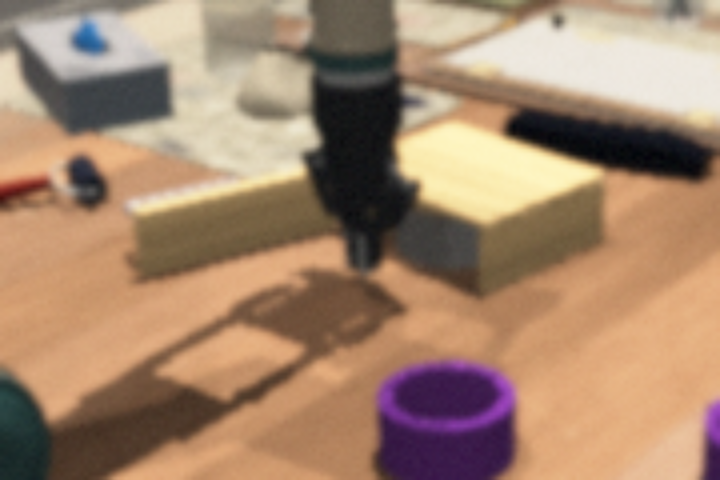

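Run:
```python
from h import *
y=np.radians(-111); shifts([(.5055,.2773,.15,y)])
```

```text
[ -50.2 -185.1 -137.5] turn 12.7
```

Emit:
jog_arm([
  [8, [-10, 0, -30], 0],
  [8, [-10, 0, -80], 0],
  [20, [-10, 0, -120], 0],
  [30, [-10, 0, -150], 0],
  [30, [-10, 0, -150], 0],
])

```text
time_s: 17.9
tool_pos: [0.523, 0.0884, 0.1677]
tool_rot: [-3.132, 0.227, -0.021]
wrist_force: [1.0, 0.3, 0.4]
grip_width: 0.0303
```

Run:
```python
from h import *
stat()
y=np.radians(-111); shifts([(.5055,.2773,.15,y)])
p,d,P,o=cloud("scene")
cv2.imwrite("pics/s9.png",cv2.resize(p[140:260,150:330,::-1],None,fx=4,fy=4))
C=np.stack([(P[...,:2]-O)@EX,(P[...,:2]-O)@EY],-1)
# grey points behind front plane
Z=P[...,2]; m=(d>0)&(Z>.01)&(Z<.046)&(C[...,0]>-.03)&(C[...,0]<.1)&(abs(C[...,1])<.07)
q=C[m]; print(m.sum(), q[:,0].min(), np.percentile(q[:,0],[1,5,50]), q[:,1].min(),q[:,1].max())
A=np.c_[2*q,np.ones(len(q))]; c,r=circ(q); print("circle",c,r)
```

```text
t 17.9 tcp [0.523  0.0884 0.1677] cup [-0.0579 -0.0029] yaw -98.3 F [1.  0.3 0.4] w 30.3 j [ 0.04  0.25  1.71 -0.    1.17  1.75]
[ -44.8 -184.4   17.5] turn 12.7
208 -0.0037758030674006644 [-2.10743028e-03 -3.55035409e-05  8.95743075e-03] -0.056259782406693264 0.03320182242983772
circle [ 0.04288443 -0.00924678] 0.04254603832408579
```

View pics/s9.png

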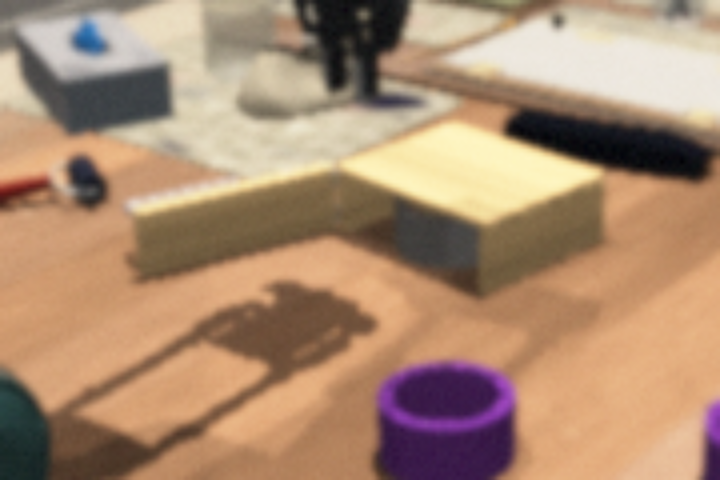

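The roll is in the doorway, but its rear edge measures only about -1 to 0 mm from the front plane. I'll give one more short, brisk push with the fingers shut, stopping just at the roof edge, so that it goes in further.

Emit:
jog_arm([
  [0, [0, 0, 50], 0],
  [0, [0, 0, 100], 0],
  [0, [0, 0, 140], 0],
  [0, [0, 0, 155], 0],
  [0, [0, 0, 155], 0],
  [0, [0, 0, 155], 0],
])

```text
time_s: 18.55
tool_pos: [0.5179, 0.0883, 0.0066]
tool_rot: [3.133, -0.227, -0.002]
wrist_force: [0.7, 0.2, 0.6]
grip_width: 0.0
```

Run:
```python
from h import *
stat()
y=CY-np.pi/2
shifts([(*c2w(-.0115,-.005),.012,y)])
```

```text
t 18.55 tcp [0.5179 0.0883 0.0066] cup [-0.0629 -0.0038] yaw -98.3 F [0.7 0.2 0.6] w 0.0 j [0.04 0.43 1.92 0.   0.8  1.75]
[51.4  1.2 -5.5] turn 0.0
```

Emit:
jog_arm([
  [0, [10, 1, -5], 0],
  [0, [22, 1, -5], 0],
  [0, [36, 1, -5], 0],
  [0, [51, 1, -5], 0],
  [0, [51, 1, -5], 0],
])

```text
time_s: 19.05
tool_pos: [0.5687, 0.0799, 0.0131]
tool_rot: [-3.133, 0.228, 0.002]
wrist_force: [-2.7, -0.0, -0.1]
grip_width: -0.0001
```

Run:
```python
from h import *
stat()
```

```text
t 19.05 tcp [0.5687 0.0799 0.0131] cup [-0.0114 -0.0048] yaw -98.3 F [-2.7 -0.  -0.1] w -0.1 j [0.02 0.48 1.8  0.   0.87 1.73]
```

Emit:
jog_arm([
  [0, [1.5, 0, 0], 0],
  [0, [1.5, 0, 0], 0],
  [0, [1.5, 0, 0], 0],
])

```text
time_s: 19.35
tool_pos: [0.5688, 0.0799, 0.0128]
tool_rot: [-3.133, 0.227, 0.002]
wrist_force: [-5.5, 0.7, 1.8]
grip_width: 0.0003
```

Run:
```python
from h import *
stat()
```

```text
t 19.35 tcp [0.5688 0.0799 0.0128] cup [-0.0114 -0.0047] yaw -98.3 F [-5.5  0.7  1.8] w 0.3 j [0.02 0.48 1.8  0.   0.87 1.73]
```

The fingers now touch the roof edge at 5 N, so the roll's rear is at or behind the front plane. I'll back off, rise and check.

Emit:
jog_arm([
  [0, [-15, 0, 0], 0],
  [0, [-45, 0, -10], 0],
  [0, [-55, 0, -50], 0],
  [20, [-60, 0, -95], 0],
  [30, [-60, 0, -130], 0],
  [30, [-60, 0, -140], 0],
  [30, [-60, 0, -140], 0],
])

```text
time_s: 20.05
tool_pos: [0.5128, 0.0884, 0.1549]
tool_rot: [-3.133, 0.227, -0.012]
wrist_force: [0.6, -0.2, -1.1]
grip_width: 0.0301
```

Run:
```python
from h import *
stat()
y=np.radians(-111); shifts([(.5055,.2773,.15,y)])
p,d,P,o=cloud("scene")
cv2.imwrite("pics/s10.png",cv2.resize(p[140:260,150:330,::-1],None,fx=4,fy=4))
C=np.stack([(P[...,:2]-O)@EX,(P[...,:2]-O)@EY],-1)
Z=P[...,2]; m=(d>0)&(Z>.01)&(Z<.046)&(C[...,0]>-.03)&(C[...,0]<.1)&(abs(C[...,1])<.07)
q=C[m]; print(m.sum(), np.percentile(q[:,0],[1,5,10,50])); c,r=circ(q); print("circle",c,r)
p,d,P,o=cloud("top"); C=np.stack([(P[...,:2]-O)@EX,(P[...,:2]-O)@EY],-1);Z=P[...,2]
m=np.zeros_like(Z,bool); m[175:250,180:240]=1; m&=(Z>.055)&(Z<.075)
C=C[m]; C=C[C[:,0]<-.01]; v=cv2.fitLine(C.astype(np.float32),cv2.DIST_HUBER,0,.01,.01).ravel(); print(v,len(C))
cv2.imwrite("pics/t10.png",p[:,:,::-1])
```

```text
t 20.05 tcp [0.5128 0.0884 0.1549] cup [-0.068  -0.0044] yaw -98.3 F [ 0.6 -0.2 -1.1] w 30.1 j [ 0.04  0.25  1.75 -0.    1.14  1.75]
[ -34.5 -185.9    4.9] turn 12.7
208 [-0.00268777 -0.00135663 -0.00026288  0.00794751]
circle [ 0.0423428  -0.00870674] 0.042712363441396575
[ 0.9804091  -0.19697218 -0.13862248  0.13224658] 141
```

View pics/s10.png

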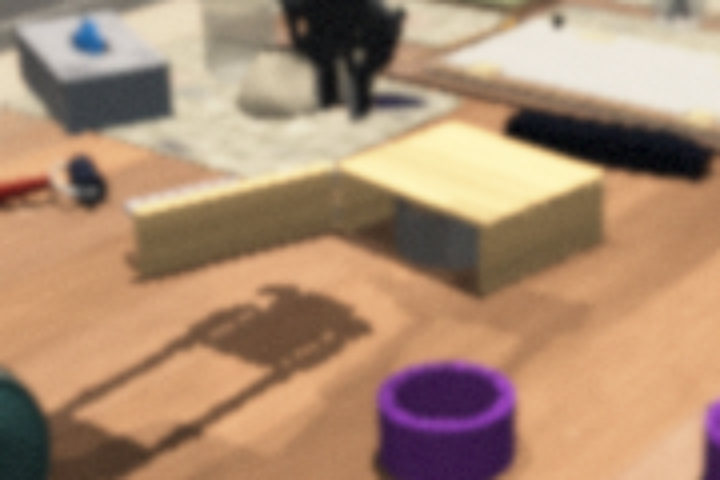

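View pics/t10.png

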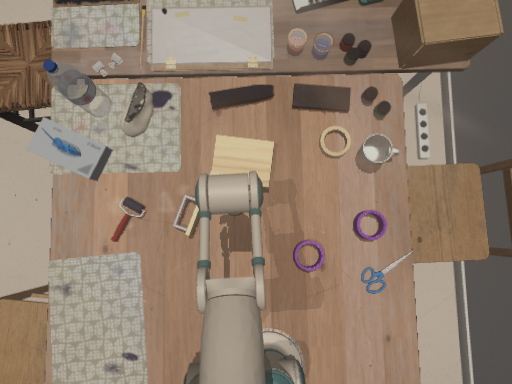

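```bash
cat >> h.py <<'E'
H=c2w(.001,.095); R0=np.array([.5204,.0631])-H
def arc(th,z=.0278,dx=0):
    a=-np.radians(th); c,s=np.cos(a),np.sin(a)
    q=H+np.array([[c,-s],[s,c]])@(R0+dx*EX); return (*q,z,CY+a)
E
python3 - <<'E'
from h import *
print(arc(103)); shifts([arc(103,.15)])
E
```

```text
(np.float64(0.5015596473560081), np.float64(0.27542768506896226), 0.0278, np.float64(-1.942796423303667))
[ -35.5 -183.9    1.7] turn 13.0
```

Emit:
jog_arm([
  [30, [-8, -40, 0], 3],
  [30, [-16, -80, 0], 6],
  [30, [-24, -120, 0], 9],
  [30, [-31, -155, 0], 12],
  [30, [-35.5, -184, 0], 13],
  [30, [-35.5, -184, 0], 13],
  [30, [-35.5, -184, 0], 13],
])

```text
time_s: 20.85
tool_pos: [0.5006, 0.2755, 0.1501]
tool_rot: [3.085, -0.577, -0.005]
wrist_force: [-0.2, -0.4, -0.1]
grip_width: 0.0301
```

Run:
```python
from h import *
stat(); shifts([arc(103)])
p,d,P,o=cloud("wrist"); cv2.imwrite("pics/w11.png",p[:,:,::-1])
```

```text
t 20.85 tcp [0.5006 0.2755 0.1501] cup [-0.1071  0.179 ] yaw -111.2 F [-0.2 -0.4 -0.1] w 30.1 j [ 0.38  0.33  1.64 -0.    1.18  2.32]
[  1.2  -0.6 122.3] turn 0.1
```

View pics/w11.png

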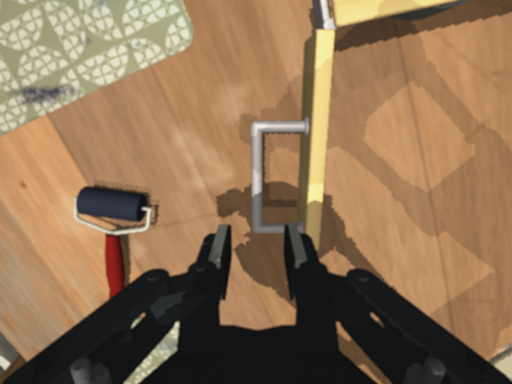

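The bar sits at column 258, midway between the fingers, and the gap is clear. I'll descend and close the door.

Emit:
jog_arm([
  [30, [1, 0, 35], 0],
  [30, [1, 0, 70], 0],
  [30, [1, 0, 95], 0],
  [30, [1, 0, 113], 0],
  [30, [1, 0, 122], 0],
  [20, [1, 0, 122], 0],
  [20, [1, 0, 122], 0],
])

```text
time_s: 21.6
tool_pos: [0.5031, 0.2749, 0.0308]
tool_rot: [-3.087, 0.582, -0.001]
wrist_force: [0.8, 0.1, 0.1]
grip_width: 0.02
```

Run:
```python
from h import *
stat(); shifts([arc(t) for t in (101,97,92,87,82,77,72,67,62,57,52,50)])
```

```text
t 21.6 tcp [0.5031 0.2749 0.0308] cup [-0.1045  0.1787] yaw -111.3 F [0.8 0.1 0.1] w 20.0 j [ 0.38  0.45  1.79 -0.    0.9   2.32]
[-3.6  4.4  3. ] turn -2.0
[-7.  13.3  3. ] turn -6.0
[-10.4  24.7   3. ] turn -11.0
[-12.8  36.3   3. ] turn -16.0
[-14.2  48.1   3. ] turn -21.0
[-14.5  60.    3. ] turn -26.0
[-13.8  71.8   3. ] turn -31.0
[-12.   83.6   3. ] turn -36.0
[-9.3 95.1  3. ] turn -41.0
[ -5.5 106.4   3. ] turn -46.0
[ -0.8 117.3   3. ] turn -51.0
[  1.3 121.6   3. ] turn -53.0
```

Emit:
jog_arm([
  [20, [-3, 4.5, 1], -2],
  [20, [-7, 13.5, 1], -6],
  [20, [-10.5, 24.5, 1], -11],
  [20, [-13, 36.5, 1], -16],
  [20, [-14, 48, 1], -21],
  [20, [-14.5, 60, 1], -26],
  [20, [-14, 72, 1], -31],
  [20, [-12, 83.5, 1], -36],
  [20, [-9.5, 95, 1], -41],
  [20, [-5.5, 106.5, 1], -46],
  [20, [-1, 117.5, 1], -51],
  [20, [1.5, 121.5, 1], -53],
])

```text
time_s: 22.8
tool_pos: [0.4604, 0.1609, 0.0307]
tool_rot: [3.021, 0.86, 0.004]
wrist_force: [-1.5, 1.8, 1.0]
grip_width: 0.02
```

Run:
```python
from h import *
stat(); shifts([arc(t) for t in (48,44,39,34,29,24,19,15,11,8,5,3,1.5,0)])
p,d,P,o=cloud("wrist"); cv2.imwrite("pics/w12.png",p[:,:,::-1])
```

```text
t 22.8 tcp [0.4604 0.1609 0.0307] cup [-0.1303  0.0598] yaw -58.2 F [-1.5  1.8  1. ] w 20.0 j [0.19 0.35 1.97 0.   0.81 1.21]
[-2.   4.   2.9] turn -1.9
[-5.5 12.8  2.9] turn -5.9
[-8.9 24.2  2.9] turn -10.9
[-11.3  35.9   2.9] turn -15.9
[-12.7  47.7   2.9] turn -20.9
[-13.   59.5   2.9] turn -25.9
[-12.4  71.4   2.9] turn -30.9
[-11.1  80.8   3. ] turn -34.9
[-9.1 90.1  3. ] turn -38.9
[-7.3 97.   3. ] turn -41.9
[ -5.  103.8   3. ] turn -44.9
[ -3.3 108.2   3. ] turn -46.9
[ -2.  111.5   3. ] turn -48.4
[ -0.5 114.8   3. ] turn -49.9
```

View pics/w12.png

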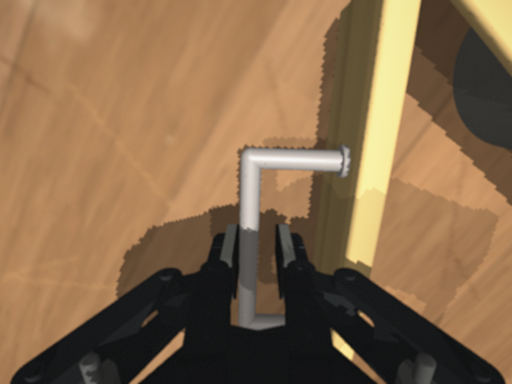

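The outer finger is pushing the bar and the door follows. Continuing.

Emit:
jog_arm([
  [20, [-2, 4, 1], -2],
  [20, [-5.5, 13, 1], -6],
  [20, [-9, 24, 1], -11],
  [20, [-11.5, 36, 1], -16],
  [20, [-12.5, 47.5, 1], -21],
  [20, [-13, 59.5, 1], -26],
  [20, [-12.5, 71.5, 1], -31],
  [20, [-11, 81, 1], -35],
  [20, [-9, 90, 1], -39],
  [20, [-7.5, 97, 1], -42],
  [20, [-5, 104, 1], -45],
  [20, [-3.5, 108, 1], -47],
])

```text
time_s: 24.05
tool_pos: [0.5144, 0.0675, 0.0294]
tool_rot: [2.427, 1.992, 0.002]
wrist_force: [-1.1, -0.4, -0.1]
grip_width: 0.0198
```

Run:
```python
from h import *
stat(); shifts([arc(t,.0278,dx) for t,dx in ((2,0),(1,0),(0,0),(0,.003),(0,.006))])
p,d,P,o=cloud("wrist"); cv2.imwrite("pics/w13.png",p[:,:,::-1])
```

```text
t 24.05 tcp [0.5144 0.0675 0.0294] cup [-0.0633 -0.0248] yaw -11.2 F [-1.1 -0.4 -0.1] w 19.8 j [-0.    0.39  1.91 -0.    0.84  0.19]
[-1.3  2.3  1.6] turn -0.9
[-2.2  4.5  1.6] turn -1.9
[-3.1  6.7  1.6] turn -2.9
[-3.   9.7  1.6] turn -2.9
[-2.8 12.7  1.6] turn -2.9
```

View pics/w13.png

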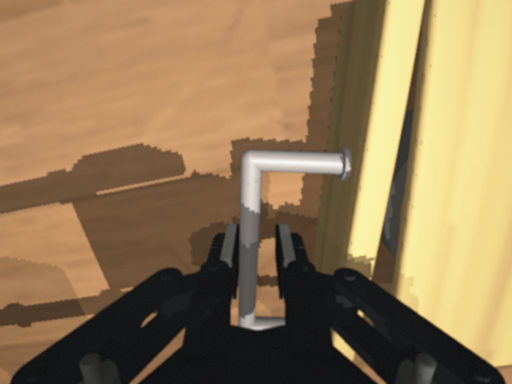

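Emit:
jog_arm([
  [20, [-1, 2.5, 1], -1],
  [20, [-2, 4.5, 1], -2],
  [20, [-3, 7, 1], -3],
  [20, [-3, 9, 1], -3],
  [20, [-3, 11, 1], -3],
  [20, [-3, 11, 1], -3],
])

```text
time_s: 24.7
tool_pos: [0.5237, 0.0626, 0.0272]
tool_rot: [-2.376, -2.055, 0.001]
wrist_force: [-0.4, -0.6, -0.5]
grip_width: 0.0199
```

Run:
```python
from h import *
stat()
p,d,P,o=cloud("wrist"); cv2.imwrite("pics/w14.png",p[:,:,::-1])
```

```text
t 24.7 tcp [0.5237 0.0626 0.0272] cup [-0.0535 -0.0283] yaw -8.3 F [-0.4 -0.6 -0.5] w 19.9 j [-0.01  0.4   1.89 -0.    0.85  0.13]
```

View pics/w14.png

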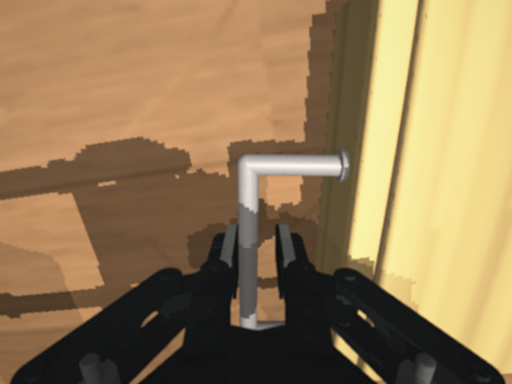

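Almost shut, with a thin dark line left at column 410. I'll press until the force rises.

Emit:
jog_arm([
  [20, [0, 2, 0], 0],
  [20, [0, 3, 0], 0],
  [20, [0, 4, 0], 0],
  [20, [0, 4, 0], 0],
])

```text
time_s: 25.15
tool_pos: [0.5255, 0.0622, 0.027]
tool_rot: [-2.374, -2.053, 0.005]
wrist_force: [-4.5, -1.3, 2.2]
grip_width: 0.0201
```

Run:
```python
from h import *
stat()
```

```text
t 25.15 tcp [0.5255 0.0622 0.027 ] cup [-0.0517 -0.0285] yaw -8.3 F [-4.5 -1.3  2.2] w 20.1 j [-0.01  0.41  1.88 -0.    0.85  0.13]
```

Emit:
jog_arm([
  [20, [0, 1.5, 0], 0],
  [20, [0, 3, 0], 0],
  [20, [0, 3, 0], 0],
])

```text
time_s: 25.45
tool_pos: [0.5255, 0.0621, 0.0267]
tool_rot: [-2.371, -2.05, 0.012]
wrist_force: [-10.1, 1.0, 6.7]
grip_width: 0.0199
```

Run:
```python
from h import *
stat()
p,d,P,o=cloud("wrist"); cv2.imwrite("pics/w15.png",p[:,:,::-1])
```

```text
t 25.45 tcp [0.5255 0.0621 0.0267] cup [-0.0516 -0.0285] yaw -8.3 F [-10.1   1.    6.7] w 19.9 j [-0.01  0.41  1.88  0.    0.86  0.13]
```

View pics/w15.png

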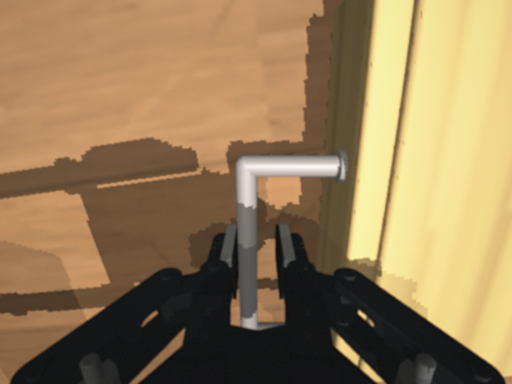

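Emit:
jog_arm([
  [26, [0, -6, 0], 0],
  [30, [0, -9, 0], 0],
  [30, [0, -9, 0], 0],
  [30, [0, -9, -40], 0],
  [30, [0, -9, -85], 0],
  [30, [0, -9, -130], 0],
  [30, [0, -50, -170], 0],
  [30, [0, -100, -190], 0],
  [30, [0, -150, -200], 0],
  [30, [0, -180, -200], 0],
  [30, [0, -180, -200], 0],
])

```text
time_s: 26.6
tool_pos: [0.3479, 0.0883, 0.228]
tool_rot: [-2.374, -2.056, -0.001]
wrist_force: [0.5, 1.5, -0.7]
grip_width: 0.0303
```

Run:
```python
from h import *
stat()
p,d,P,o=cloud("top"); Z=P[...,2]
cv2.imwrite("pics/t16.png",cv2.resize(p[100:300,150:420,::-1],None,fx=2.8,fy=2.8,interpolation=cv2.INTER_CUBIC))
C=np.stack([(P[...,:2]-O)@EX,(P[...,:2]-O)@EY],-1)
m=(Z>.058)&(Z<.075)&(C[...,0]>-.04)&(C[...,0]<.17)&(abs(C[...,1])<.12)
r=cv2.minAreaRect((P[m][:,:2]*1000).astype(np.float32)); print(r)
e=C[m]; 
for lo in (-.09,-.05,0,.05): 
    k=(e[:,1]>lo)&(e[:,1]<lo+.03); print(lo,np.percentile(e[k,0],1))
for nm,(u0,u1,v0,v1),zl,zh in (("thin",(315,357,122,162),.015,.035),):
    mm=np.zeros_like(Z,bool); mm[v0:v1,u0:u1]=1; mm&=(Z>zl)&(Z<zh); print(nm,cv2.minEnclosingCircle((P[mm][:,:2]*1000).astype(np.float32)))
for t in ("thin_roll","mug","brayer","thick_roll"): print(t,[(np.round(x["at"],3),round(x["conf"],2)) for x in imaging.look_for(t,"top")])
im=imaging.snapshot("scene")[0]; cv2.imwrite("pics/s16.png",cv2.resize(im[130:270,150:430,::-1],None,fx=2.8,fy=2.8))
```

```text
t 26.6 tcp [0.3479 0.0883 0.228 ] cup [-0.2312 -0.0283] yaw -8.2 F [ 0.5  1.5 -0.7] w 30.3 j [ 0.05 -0.06  1.91  0.    1.29  0.2 ]
((648.22314453125, 73.37611389160156), (191.89830017089844, 164.9738006591797), 81.78318786621094)
-0.09 -0.012751190743767255
-0.05 -0.012310543227135356
0 -0.011997545680020108
0.05 -0.012228460449454593
thin ((723.1478271484375, -239.59042358398438), 51.80857849121094)
thin_roll [(array([ 0.72 , -0.238,  0.025]), 0.72)]
mug [(array([ 0.684, -0.377,  0.053]), 0.95)]
brayer [(array([0.498, 0.454, 0.024]), 0.71), (array([0.637, 0.072, 0.067]), 0.57)]
thick_roll [(array([ 0.444, -0.341,  0.053]), 0.56), (array([ 0.35 , -0.146,  0.044]), 0.54)]
```

View pics/t16.png

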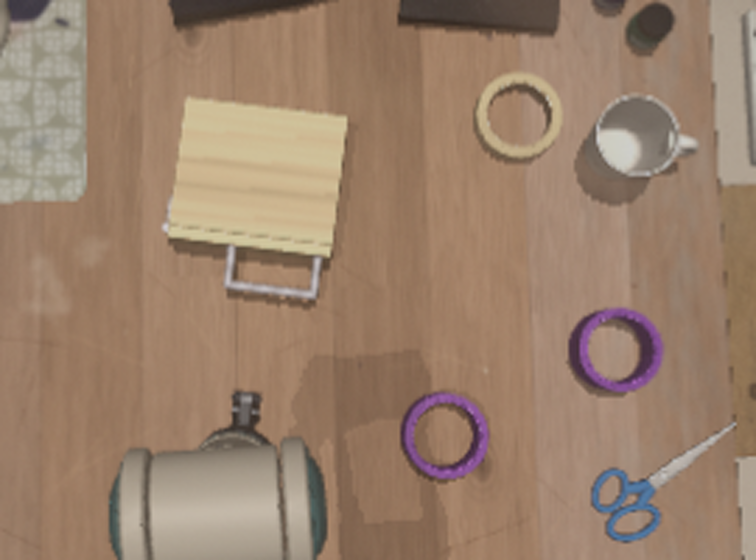

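View pics/s16.png

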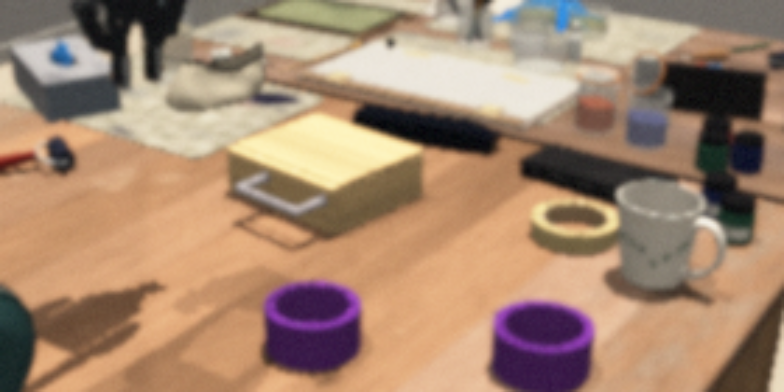

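The door is flush along its whole width, the grey roll is no longer in view, and everything else is where it was. The rectangle measures 165.0 mm deep, against 164.6 mm when shut at the start. Handing in.

Run:
```python
from h import *
print(env.close_job())
```

```text
the job is handed in; nothing more can be done
None
```

The job is done and handed in after about 27 s of the allowed 72 s. The grey tape roll is inside the cupboard and the door is shut. `close_job()` gave no verdict.

**What I did**
- **Opening:** I pulled the door open by its bar handle, and it measured about 103° open.
- **Roll:** I slid the grey roll flat along the table, first across to the doorway and then straight in.
- **Closing:** I swung the door shut by the handle, pressed it to a hard stop at about 10 N, and moved the arm clear.

**What the last checks showed**
- **Door:** It is flush to within 1 mm across its width. Cupboard plus door measures 165.0 mm deep, against 164.6 mm at the start.
- **Roll:** It is no longer visible outside the cupboard.
- **Things to leave alone:** The thin roll, mug and ink roller are within measurement error of where they started. The two purple rolls also look unmoved.

**Unclear or in disagreement**
- **How deep the roll went:** The fingers could push it only as far as the roof edge. The camera then put its rear edge 0 to 3 mm in front of the doorway. The fingers touching the roof edge at 5 N suggested it was level with the doorway. I think the closing door pushed it in the last millimetre or so.
- **False match:** In the final picture the detector also reported a low-confidence "brayer" on the cupboard roof. I ignored it as a false match.

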